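# Ease the ribbon winder into gear and bring its clip to the guide

### The arm

A 7-joint arm with a two-finger parallel gripper is mounted at the origin on the work surface; the furniture and walls round the work are solid. World frame = base frame: x ahead of the robot, y to its left, z up, the work surface at z = 0. Lengths are in m, angles in rad, forces in N, time in s.
With the tool pointing down it reaches from about 0.375 to 0.925 m from the base axis. Payload 3.1 kg.
Tool frame: the origin (TCP) lies between the finger pads; the fingertips stand 8 mm ahead of it and the grasp point (between the pads) lies 11 mm behind it; z points along the fingers, x is the direction in which the jaws open and shut, and the axes are right-handed (so a half turn about z gives the same grasp; the last joint's range is limited). The gripper opens to 85 mm and grips with 20 to 120 N. Pads are 22 mm wide; open, the fingers measure 114 mm over their backs; the gripper's body (76 mm by 85 mm) begins 54 mm behind the grasp point. The pads swing forward as they close: fully open they stand 13 mm farther back than shut.
Start: joints at [-1.32, 0.383, 0.044, 1.598, -0.018, 1.161, -0.05], TCP at [0.222, 0.611, 0.239] pointing down, gripper open.
Joint ranges: [-2.61, 2.61], [-0.41, 2.15], [-1.48, 1.57], [0, 2.5], [-1.57, 4.71], [0.05, 1.97], [-2.85, 2.85]. Speed limits (rad/s): [2.79, 2.79, 3.14, 3.14, 3.14, 3.14, 3.14].

### API

Orientations are given as a 3x3 rotation matrix whose columns are the frame's x, y, z axes.
In Python, from rig import robot, imaging gives the robot as it stands.
- The arm moves only by the tool play_rows, never from a script. Its arguments are lists of equal length, an entry for each row: "linear": the shift along the tool's x, y, z in mm, a list of three; "turn": the turn, a rotation vector about the tool's x, y, z in rad, a list of three; "claw": the opening, from 0 (shut) to 1 (fully open). In form: {"linear": [[tx, ty, tz], ...], "turn": [[wx, wy, wz], ...], "claw": [claw, ...]}. A call has 1 to 20 rows; each row is the pose to reach, as a shift and turn from the pose commanded when the call began, along the tool's axes at that moment; what a row does not reach only later rows make up. A row lasts 1/10 s, in which the tool goes at most 50 mm and 8.59 degrees, less where a joint would pass 70% of its speed; a pose out of reach is approached as far as the arm can. A call with a gripper value outside its range is refused whole. The fingers move at their own pace and stop on an object; the grip force is fixed at half the most. Time passes only in rows, so rows that repeat a pose let the fingers close. It gives the time, the measured TCP pose, the force and the opening at its end, in the units of the state.
- robot.state(): the state, without advancing time (a new reading comes with each control period).
- imaging.read_camera(name): name is "side" or "top" or "wrist"; returns a dict with "img" (420x560x3 uint8, red, green, blue), "mtx" (3x3 intrinsics, pixels), "R" (3x3) and "t" (3): a world point X has camera coordinates R X + t; the wrist camera has in their place "hand_eye" (4x4, takes a point from camera to tool coordinates, whose origin is the TCP and whose axes are the tool frame's). Camera axes: x right, y down, z forward; pixel columns grow to the right and rows downward; lengths in m; the calibration is good to about 2 mm. A picture is of the moment at which its call begins: read the wrist's pose just before it. There is no depth.
- robot.finish_job(): hands the job in, once; it reports no verdict.
The state is a dict: "time_s": time; "qpos": joint angles; "joint_velocities": joint speeds; "effort": joint torques, N m; "eef_pos": TCP position; "tcp_rot": TCP orientation; "contact_force": force on the tool from outside, world axes, zero at the start; "ft_torque": the same for the moment, N m; "grip_width": opening from 0.0 (shut) to 1.0 (fully open).
Only numpy, scipy, OpenCV 4.12 (cv2) and the standard library are available. Lean on these libraries where they do the work, as an engineer would, in place of code of your own. Each camera call takes 0.05 s, during which the arm holds its last target.

### The job

Put the bench ribbon winder into gear: press its knob gently down while rocking it to and fro until the teeth of the two gears slip into mesh, then ease it fully down, without ever forcing the teeth. Then turn the knob until the ribbon clip on the platter faces the guide rollers squarely, ready for threading, and let go with the winder still in gear. Move the platter through the gears only, never by touching it or its spool, and leave the things round about where they are.

Things in the scene. Friction and masses are not known exactly. Their poses are not given: they have to be found in the camera images.
- winder: The bench ribbon winder, fixed to the table: a grey base casting 236 mm long (its y axis), 130 mm wide (x) and 18 mm high. Origin: centre of the base's underside, z up. Two upright axes stand on its long centre line: the platter's at y = +18 mm, the knob's at y = -63 mm. The two guide rollers (80 mm high) stand at y = +100 mm, a grey detent post (16 x 14 mm, 79 mm high) at y = -105 mm.
- knob_grip (a point): Centre of the knob's grip: a black bar 52 mm long (x axis of this point), 17 mm thick (y axis) and 28 mm high, to be pinched across its thickness from above. It stands on a round steel skirt (50 mm across, 5 mm thick) whose upper face lies 14 mm below this point; fingertips may rest on it. In neutral this point is 123 mm above the table. z axis up; the knob turns about it and slides down along it. The change gear is fixed to the knob below.
- knob (a joint): Angle of the knob and its change gear about the upright axis, rad, counter-clockwise from above positive. Turns freely to about 6 rad either way in neutral. Gears: 12 teeth on the knob, 24 on the platter's wheel, so a tooth pitch is 0.52 rad of the knob; how the teeth stand to one another at the start is not measured. In mesh the platter turns half as far as the knob and the other way, with up to 0.07 rad (of the knob) of play.
- shift (a joint): How far the knob is pressed down, m: 0 in neutral, 0.016 at its lower stop (fully in gear). A detent holds it where it is left; about 2 N moves it down, 8 N up. Unless tooth meets gap, the teeth's ends block it somewhere between 0.002 and 0.010 (the wheel's height is set a little differently each time and is not measured). About a quarter of each tooth pitch lets the teeth pass.
- platter (a joint): Angle of the platter, rad, counter-clockwise from above positive; 0 when the clip faces the guide rollers squarely. It starts between -0.65 and -0.3. A brake (about 0.12 N m at the platter) holds it where it is left. The platter (94 mm across, top 51 mm above the table) carries a ribbon spool 80 mm across under a knurled nut (top 82 mm above the table).
- clip (a point): Middle of the upright steel ribbon clip on the platter's rim, a dark tab 18 mm wide, 44 mm from the platter's axis; its top is 89 mm above the table.
- guide (a point): Mid-point between the two upright guide rollers, 82 mm from the platter's axis.
- change_gear: The small steel change gear below the knob (about 62 mm across, 12 mm thick); origin on the axis at its underside. The gears bear at most about 20 N on one another before their teeth suffer.
- turntable: The platter with all it carries (spool, nut, clip and, below it, the large steel gear wheel, about 116 mm across and 12 mm thick); origin on its axis at table height; its y axis points to the clip.
- spare_spool: Bystander: a loose spool of ribbon, 72 mm across, 28 mm high, lying flat; origin at its underside.
- tag_bundle: Bystander: a bundle of brown paper tags, 85 x 48 x 12 mm; origin at its underside.
- scissors: Bystander: blue-handled scissors lying flat, 76 x 199 x 9 mm; origin at its underside.

How it is judged:
On the way, in this order (a step that is already met when the one before it is completed fails the run):
1. the knob is down and the gears are fully in mesh (at least 13.5 mm of the 16 mm travel) (value of joint shift above 0.0135 m), for 0.2 s.
2. still in gear, the clip has been brought round to face the guide rollers (within 0.1 rad) (value of joint shift above 0.0135 m and value of joint platter between -0.1 and 0.1 rad), for 0.2 s.
At the end, for the whole second after the job is handed in: The knob is at least 13.5 mm down (gears in mesh), the clip faces the guide rollers within 0.1 rad, and the platter is at rest (all of step 2 and velocity of joint platter between -0.05 and 0.05 rad/s); the robot touches nothing.
It fails at once if the gear teeth are forced: more than 20 N between the two gears (contact force between change_gear and turntable above 20 N).
It fails at once if the hand pushes on the platter, its spool or its gear (more than 3 N) (contact force between any of the fingers, the arm and turntable above 3 N).
It fails at once if a thing lying near the winder is moved by more than 30 mm (distance of any of spare_spool, tag_bundle, scissors from where it was at the start of the episode above 0.03 m).
It also fails if it takes over 67 s, if anything falls off the work surface, if the arm or the gripper's body presses on something with over 40 N, if the wrist force passes 120 N, or if a joint passes its speed limit or range.

## Working session

There is one attempt and no reset: what is moved stays moved. The work goes in short steps, Python scripts to look and compute and a tool call to move; the robot and the scene stay as the last step left them, time stands still between calls to the robot, and variables do not carry over. Pictures are saved under pics/ and viewed, and the job is handed in when it is done.

Besides the shell and the picture viewer there is one more tool, called after ">>>" as name(argument=value, ...) on one line, values as JSON. play_rows: Moves the arm, as the interface text tells. Its arguments: {"type":"object","properties":{"linear":{"type":"array","items":{"type":"array","items":{"type":"number"}}},"turn":{"type":"array","items":{"type":"array","items":{"type":"number"}}},"claw":{"type":"array","items":{"type":"number"}}},"required":["linear","turn","claw"]}

```bash
mkdir -p pics; ls
python3 - <<'E'
from rig import robot, imaging
import cv2,json,numpy as np
s=robot.state();print({k:np.round(v,4).tolist() for k,v in s.items()})
for n in ["side","top","wrist"]:
    c=imaging.read_camera(n);cv2.imwrite(f"pics/{n}0.png",c["img"][:,:,::-1])
    print(n,{k:np.round(v,4).tolist() for k,v in c.items() if k!="img"})
E
```

```text
pics
{'time_s': 0.0, 'qpos': [-1.3198, 0.3839, 0.0439, 1.5996, -0.0179, 1.1612, -0.0499], 'joint_velocities': [-0.0003, -0.0005, -0.0003, -0.0001, -0.0004, -0.0005, -0.001], 'effort': [-0.0003, -43.3468, 1.0241, -24.9515, 0.0105, 0.0111, 0.0], 'eef_pos': [0.2218, 0.61, 0.2379], 'tcp_rot': [[0.3417, 0.9398, -0.0008], [0.9398, -0.3417, -0.0026], [-0.0027, 0.0001, -1.0]], 'contact_force': [-0.3527, 0.4634, 0.0244], 'ft_torque': [-0.0402, 0.017, 0.0072], 'grip_width': 0.9989}
side {'mtx': [[381.8947, 0.0, 278.1553], [0.0, 381.8947, 211.3173], [0.0, 0.0, 1.0]], 'R': [[-0.9974, 0.0713, 0.0048], [0.0346, 0.5409, -0.8404], [-0.0625, -0.838, -0.542]], 't': [0.4674, 0.051, 1.1055]}
top {'mtx': [[523.6986, 0.0, 281.9461], [0.0, 523.6986, 207.7403], [0.0, 0.0, 1.0]], 'R': [[-0.04, -0.9991, 0.0118], [-0.779, 0.0238, -0.6266], [0.6258, -0.0342, -0.7793]], 't': [0.0551, 0.4423, 1.305]}
wrist {'mtx': [[302.4866, 0.0, 283.7058], [0.0, 302.4866, 211.4964], [0.0, 0.0, 1.0]], 'hand_eye': [[1.0, -0.0001, 0.0003, -0.0005], [-0.0, 0.9476, 0.3194, -0.0817], [-0.0003, -0.3194, 0.9476, -0.1333], [0.0, 0.0, 0.0, 1.0]]}
```

View pics/top0.png

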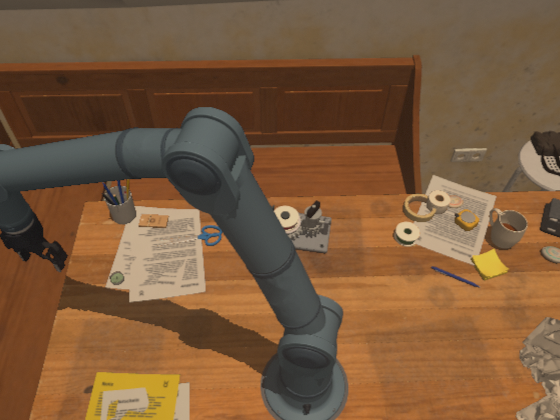

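View pics/side0.png

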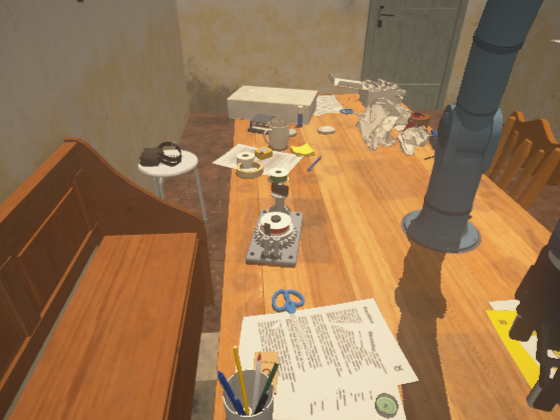

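View pics/wrist0.png

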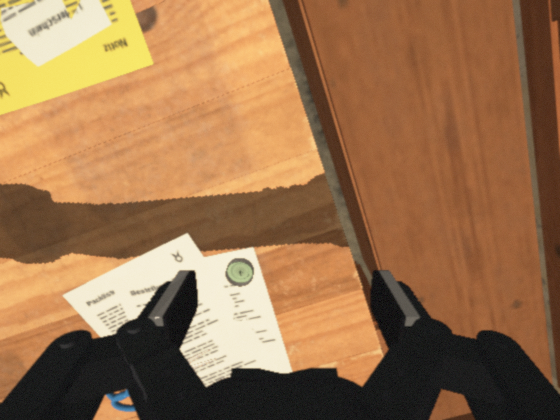

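The winder is at about (270,235) in the side view and (300,228) in the top view, partly hidden by the arm. I'll enlarge both.

Run:
```python
import cv2
a=cv2.imread("pics/side0.png")[170:270,230:320];cv2.imwrite("pics/side0c.png",cv2.resize(a,None,fx=6,fy=6,interpolation=cv2.INTER_CUBIC))
a=cv2.imread("pics/top0.png")[185:265,250:350];cv2.imwrite("pics/top0c.png",cv2.resize(a,None,fx=7,fy=7,interpolation=cv2.INTER_CUBIC))
```

```text
(no output)
```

View pics/side0c.png

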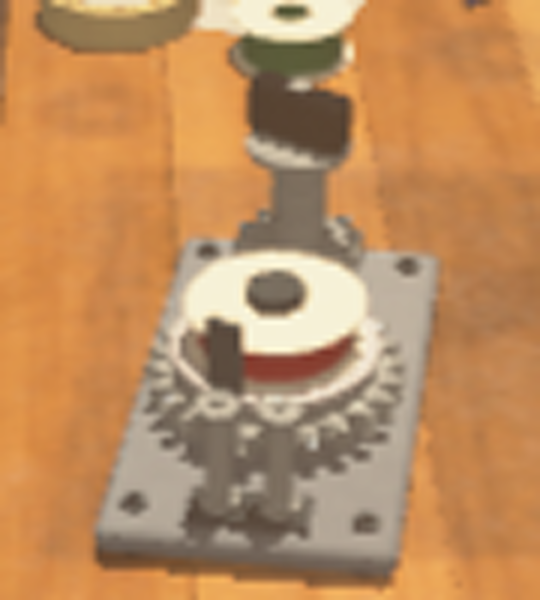

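View pics/top0c.png

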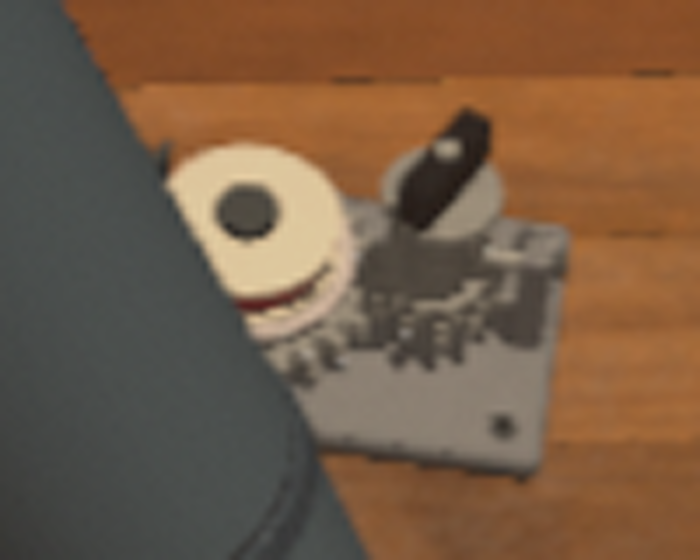

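```bash
cat > h.py <<'E'
import numpy as np,cv2
from rig import robot,imaging
K={'side':np.array([[381.8947,0,278.1553],[0,381.8947,211.3173],[0,0,1]]),'top':np.array([[523.6986,0,281.9461],[0,523.6986,207.7403],[0,0,1]])}
Rt={'side':(np.array([[-0.9974,0.0713,0.0048],[0.0346,0.5409,-0.8404],[-0.0625,-0.838,-0.542]]),np.array([0.4674,0.051,1.1055])),
'top':(np.array([[-0.04,-0.9991,0.0118],[-0.779,0.0238,-0.6266],[0.6258,-0.0342,-0.7793]]),np.array([0.0551,0.4423,1.305]))}
def proj(c,X):
    R,t=Rt[c];p=K[c]@(R@np.asarray(X)+t);return p[:2]/p[2]
def onz(c,uv,z):
    R,t=Rt[c];d=R.T@np.linalg.inv(K[c])@np.array([uv[0],uv[1],1.]);C=-R.T@t
    return C+d*(z-C[2])/d[2]
E
python3 - <<'E'
from h import *
S=lambda u,v:(230+u/6,170+v/6)
T=lambda u,v:(250+u/7,185+v/7)
for n,p,z in [("FL",(102,538),.018),("FR",(392,560),.018),("BR",(437,258),.018),("BL",(192,243),.018),("nut",(275,285),.082),("roll",(249,403),.080),("knobTopmid",(303,92),.137)]:
    print(n,onz('side',S(*p),z).round(4))
for n,p,z in [("BRtop",(570,230),.018),("FRtop",(540,468),.018),("nut",(248,208),.082),("knobA",(478,117),.137),("knobB",(413,222),.137),("knobdot",(447,148),.137)]:
    print(n,onz('top',T(*p),z).round(4))
E
```

```text
FL [0.5558 0.1224 0.018 ]
FR [0.4363 0.1443 0.018 ]
BR [ 0.389  -0.0819  0.018 ]
BL [ 0.5101 -0.1035  0.018 ]
nut [0.4774 0.0326 0.082 ]
roll [0.4935 0.1154 0.08  ]
knobTopmid [ 0.4599 -0.0413  0.137 ]
BRtop [ 0.5097 -0.1177  0.018 ]
FRtop [ 0.3845 -0.0926  0.018 ]
nut [0.4764 0.0268 0.082 ]
knobA [ 0.4777 -0.0665  0.137 ]
knobB [ 0.4243 -0.036   0.137 ]
knobdot [ 0.4618 -0.0525  0.137 ]
```

The side and top views agree on the winder: yaw ≈ -0.2 rad, platter axis ≈ (0.477, 0.030), knob axis ≈ (0.461, -0.050), and the grip bar at about -30° in world. I'll move over it now.

>>> play_rows(linear=[[-20, 16, -5], [-50, 40, -15], [-90, 73, -30], [-130, 105, -42], [-170, 138, -42], [-210, 170, -42], [-250, 203, -42], [-290, 235, -42], [-330, 268, -42], [-370, 300, -42], [-410, 333, -42], [-450, 365, -42], [-485, 394, -42], [-510, 414, -42], [-530, 430, -42], [-542, 440, -42], [-542, 440, -42], [-542, 440, -42]], turn=[[0, 0, 0], [0, 0, 0], [0, 0, 0], [0, 0, 0], [0, 0, 0.02], [0, 0, 0.04], [0, 0, 0.06], [0, 0, 0.08], [0, 0, 0.1], [0, 0, 0.12], [0, 0, 0.14], [0, 0, 0.16], [0, 0, 0.175], [0, 0, 0.175], [0, 0, 0.175], [0, 0, 0.175], [0, 0, 0.175], [0, 0, 0.175]], claw=[1, 1, 1, 1, 1, 1, 1, 1, 1, 1, 1, 1, 1, 1, 1, 1, 1, 1])

```text
time_s: 1.95
eef_pos: [0.45, -0.0483, 0.281]
tcp_rot: [[0.5, 0.866, -0.001], [0.866, -0.5, 0.0], [-0.0, -0.001, -1.0]]
contact_force: [-0.0, 0.0, 0.2]
grip_width: 1.002
```

```bash
cat >> h.py <<'E'
def st():
    s=robot.state();print('t',round(s['time_s'],2),'q',np.round(s['qpos'],3),'p',np.round(s['eef_pos'],4),'F',np.round(s['contact_force'],2),'M',np.round(s['ft_torque'],3),'w',round(float(s['grip_width']),3),'yawx',round(float(np.arctan2(s['tcp_rot'][1][0],s['tcp_rot'][0][0])),4))
    return s
E
python3 - <<'E'
from h import *
import pickle
s=st();c=imaging.read_camera('wrist');pickle.dump((s,c),open('w1.pkl','wb'))
cv2.imwrite('pics/w1.png',c['img'][:,:,::-1])
c=imaging.read_camera('top');cv2.imwrite('pics/top1.png',cv2.resize(c['img'][160:290,220:380,::-1],None,fx=5,fy=5,interpolation=cv2.INTER_CUBIC))
E
```

```text
t 1.95 q [-0.711 -0.086  0.703  2.027  0.06   1.182  1.014] p [ 0.45   -0.0483  0.281 ] F [-0.02  0.05  0.15] M [0.003 0.029 0.015] w 1.002 yawx 1.0468
```

View pics/w1.png

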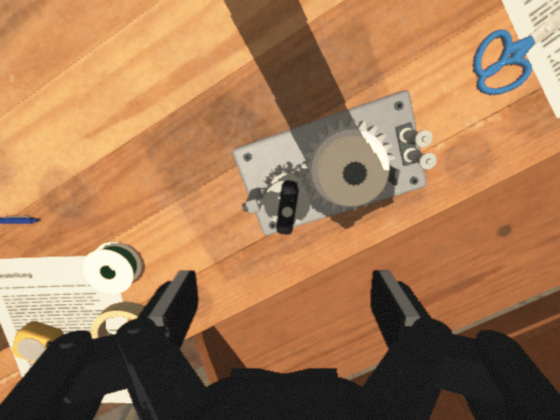

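View pics/top1.png

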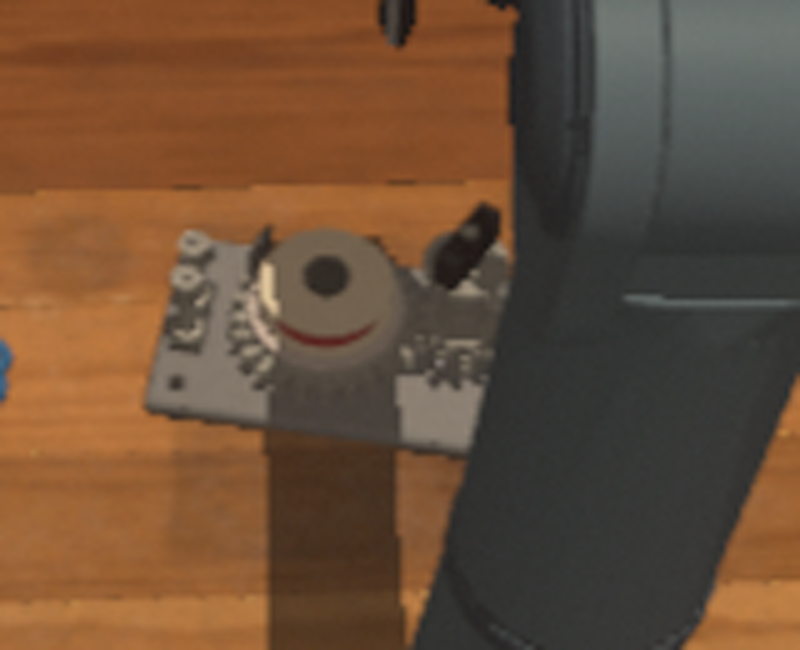

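```bash
cat >> h.py <<'E'
def wonz(s,c,uv,z):
    H=np.asarray(c['hand_eye']);R=np.asarray(s['tcp_rot']);p=np.asarray(s['eef_pos'])
    C=R@H[:3,3]+p; d=R@H[:3,:3]@np.linalg.inv(c['mtx'])@np.array([uv[0],uv[1],1.])
    return C+d*(z-C[2])/d[2]
E
python3 - <<'E'
import cv2
a=cv2.imread("pics/w1.png")[85:245,230:440];cv2.imwrite("pics/w1c.png",cv2.resize(a,None,fx=3.8,fy=3.75,interpolation=cv2.INTER_CUBIC))
a=cv2.imread("pics/w1.png")[160:240,230:330];cv2.imwrite("pics/w1d.png",cv2.resize(a,None,fx=7,fy=7,interpolation=cv2.INTER_CUBIC))
E
```

```text
(no output)
```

View pics/w1c.png

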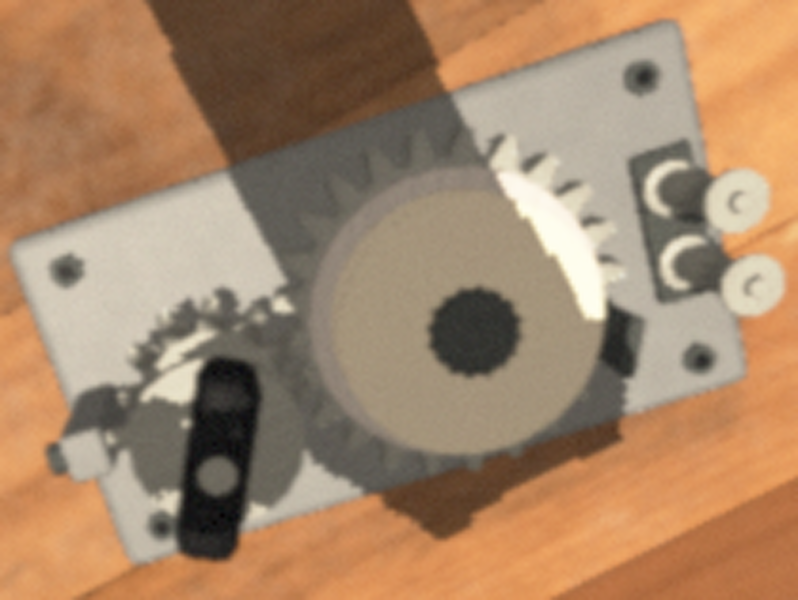

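View pics/w1d.png

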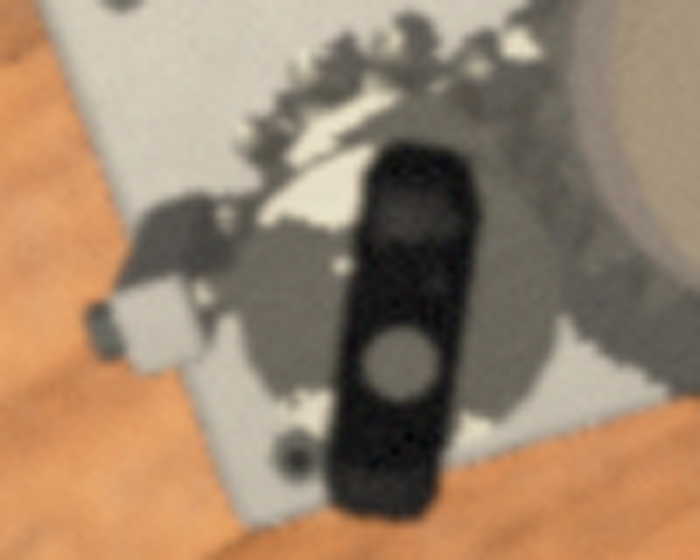

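Run:
```python
from h import *
import pickle
s,c=pickle.load(open('w1.pkl','rb'))
D=lambda u,v:(230+u/7,160+v/7); C=lambda u,v:(230+u/3.8,85+v/3.75)
w=lambda uv,z:wonz(s,c,uv,z)
for n,uv,z in [('barTop',D(425,145),.137),('barBot',D(382,517),.137),('L1',D(370,170),.137),('L2',D(333,480),.137),('R1',D(478,190),.137),('R2',D(437,480),.137),('dot',D(400,365),.137),
 ('nut',C(475,330),.082),('spoolc',C(465,322),.078),('roll1',C(738,200),.08),('roll2',C(752,286),.08),('post',C(86,455),.079),
 ('cA',C(15,243),.018),('cB',C(677,22),.018),('cC',C(745,375),.018),('cD',C(138,562),.018),('clipA',C(640,318),.089),('clipB',C(632,375),.089),('clipC',C(610,312),.089)]: print(n,np.round(w(uv,z),4))
Cc=np.asarray(s['tcp_rot'])@np.asarray(c['hand_eye'])[:3,3]+s['eef_pos'];print('cam',Cc)
```

```text
barTop [ 0.437  -0.0336  0.137 ]
barBot [ 0.4807 -0.0654  0.137 ]
L1 [ 0.4362 -0.0417  0.137 ]
L2 [ 0.4723 -0.0686  0.137 ]
R1 [ 0.4459 -0.0305  0.137 ]
R2 [ 0.4796 -0.0559  0.137 ]
dot [ 0.4622 -0.0519  0.137 ]
nut [0.4765 0.0275 0.082 ]
spoolc [0.474  0.0264 0.078 ]
roll1 [0.4803 0.1088 0.08  ]
roll2 [0.5056 0.1031 0.08  ]
post [ 0.4533 -0.0923  0.079 ]
cA [ 0.3895 -0.088   0.018 ]
cB [0.4362 0.1345 0.018 ]
cC [0.5577 0.1098 0.018 ]
cD [ 0.5125 -0.1133  0.018 ]
clipA [0.4949 0.069  0.089 ]
clipB [0.5094 0.0603 0.089 ]
clipC [0.489  0.0623 0.089 ]
cam [ 0.37928575 -0.00796355  0.41431777]
```

Wrist measurement gives:
- Platter axis (0.4765, 0.0275)
- Winder yaw -0.207
- Knob axis (0.461, -0.0515), matching the 81 mm spacing
- Bar at -0.64 rad
- Clip at roughly -0.33 rad

I'll move above the knob, align the tool, and check.

>>> play_rows(linear=[[1, 4, 20], [2, 8, 50], [2.7, 11.1, 80], [2.7, 11.1, 105], [2.7, 11.1, 118], [2.7, 11.1, 120], [2.7, 11.1, 120]], turn=[[0, 0, 0.05], [0, 0, 0.115], [0, 0, 0.115], [0, 0, 0.115], [0, 0, 0.115], [0, 0, 0.115], [0, 0, 0.115]], claw=[1, 1, 1, 1, 0.7, 0.5, 0.5])

```text
time_s: 2.75
eef_pos: [0.4616, -0.0515, 0.1616]
tcp_rot: [[0.595, 0.804, 0.0], [0.804, -0.595, 0.0], [0.0, 0.0, -1.0]]
contact_force: [0.9, 0.4, -0.4]
grip_width: 0.515
```

Run:
```python
from h import *
import pickle
s=st();c=imaging.read_camera('wrist');pickle.dump((s,c),open('w2.pkl','wb'))
cv2.imwrite('pics/w2.png',c['img'][:,:,::-1])
```

```text
t 2.75 q [-0.665  0.142  0.741  2.132 -0.122  0.908  1.079] p [ 0.4616 -0.0515  0.1616] F [ 0.88  0.37 -0.44] M [-0.019 -0.022 -0.028] w 0.515 yawx 0.9332
```

View pics/w2.png

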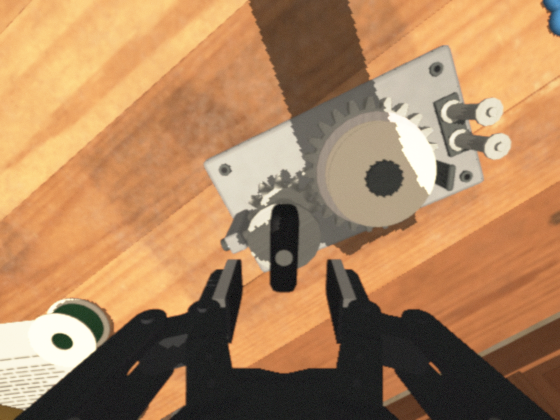

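The bar stands vertical at column 284, on the jaw centre line, with the fingers straddling it. I'll check the dot position and the clip, then go down.

Run:
```python
from h import *
import pickle
s,c=pickle.load(open('w2.pkl','rb'))
print(wonz(s,c,(284.3,257.5),.137), wonz(s,c,(384.5,177.5),.082))
a=c['img'][40:220,290:520,::-1];cv2.imwrite('pics/w2c.png',cv2.resize(a,None,fx=3.3,fy=3.3,interpolation=cv2.INTER_CUBIC))
```

```text
[ 0.46150251 -0.0513324   0.137     ] [0.47587532 0.02735971 0.082     ]
```

View pics/w2c.png

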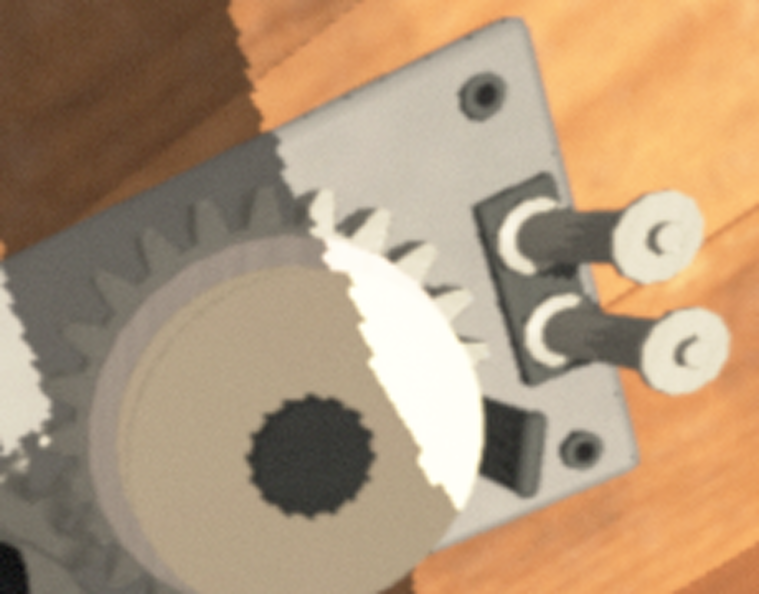

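>>> play_rows(linear=[[0, 0, 10], [0, 0, 22], [0, 0, 34], [0, 0, 40], [0, 0, 41], [0, 0, 41], [0, 0, 41], [0, 0, 41]], turn=[[0, 0, 0], [0, 0, 0], [0, 0, 0], [0, 0, 0], [0, 0, 0], [0, 0, 0], [0, 0, 0], [0, 0, 0]], claw=[0.5, 0.5, 0.5, 0.5, 0.5, 0.5, 0.4, 0.4])

```text
time_s: 3.6
eef_pos: [0.4618, -0.0521, 0.1207]
tcp_rot: [[0.596, 0.803, 0.001], [0.803, -0.596, 0.0], [0.001, 0.001, -1.0]]
contact_force: [0.7, 0.1, -0.1]
grip_width: 0.4
```

>>> play_rows(linear=[[0, 0, 0], [0, 0, 0], [0, 0, 0], [0, 0, 0], [0, 0, 0], [0, 0, 0], [0, 0, 0], [0, 0, 0]], turn=[[0, 0, 0], [0, 0, 0], [0, 0, 0], [0, 0, 0], [0, 0, 0], [0, 0, 0], [0, 0, 0], [0, 0, 0]], claw=[0.3, 0.2, 0.1, 0, 0, 0, 0, 0])

```text
time_s: 4.4
eef_pos: [0.4618, -0.0518, 0.1204]
tcp_rot: [[0.596, 0.803, 0.001], [0.803, -0.596, 0.0], [0.001, 0.0, -1.0]]
contact_force: [0.8, 1.7, 2.8]
grip_width: 0.184
```

Run:
```python
from h import *
import pickle
st()
s,c=pickle.load(open('w2.pkl','rb'))
f=lambda u,v,z:wonz(s,c,(290+u/3.3,40+v/3.3),z)
a=f(541,414,.089);b=f(530,490,.089);n=np.array([.4762,.0275]);print(a,b,np.linalg.norm(a-b))
m=(a+b)[:2]/2-n;t=(a-b)
print(np.linalg.norm(m),'platter from pos',-np.arctan2(m[0],m[1])+.207,'from tangent',np.arctan2(t[1],t[0])-np.pi+.207)
g=(f(657,238,.08)+f(687,350,.08))[:2]/2-n;print('guide',g,np.arctan2(g[0],g[1]))
```

```text
t 4.4 q [-0.63   0.227  0.72   2.161 -0.206  0.818  1.151] p [ 0.4618 -0.0518  0.1204] F [0.81 1.66 2.83] M [ 0.318 -0.166  0.035] w 0.184 yawx 0.9322
[0.49423449 0.06873707 0.089     ] [0.50758353 0.05956422 0.089     ] 0.01619685664993881
0.044201864850245035 platter from pos -0.3861837697904936 from tangent -0.3950529946843536
guide [0.01595969 0.0775487 ] 0.20296822054709907
```

The grip is good: opening 0.184, about 16 mm. Platter ≈ -0.39 rad with the clip at radius 44 mm, as it should be. I'll press in small steps and watch the force.

>>> play_rows(linear=[[0, 0, 0.5], [0, 0, 1], [0, 0, 1.5], [0, 0, 1.5]], turn=[[0, 0, 0], [0, 0, 0], [0, 0, 0], [0, 0, 0]], claw=[0, 0, 0, 0])

```text
time_s: 4.8
eef_pos: [0.4617, -0.0519, 0.1188]
tcp_rot: [[0.596, 0.803, 0.001], [0.803, -0.596, 0.0], [0.001, 0.0, -1.0]]
contact_force: [1.7, 1.5, 1.8]
grip_width: 0.184
```

>>> play_rows(linear=[[0, 0, 0.3], [0, 0, 0.6], [0, 0, 1], [0, 0, 1]], turn=[[0, 0, 0], [0, 0, 0], [0, 0, 0], [0, 0, 0]], claw=[0, 0, 0, 0])

```text
time_s: 5.2
eef_pos: [0.4617, -0.0519, 0.1178]
tcp_rot: [[0.596, 0.803, 0.001], [0.803, -0.596, 0.0], [0.0, 0.0, -1.0]]
contact_force: [2.2, 2.2, 2.3]
grip_width: 0.183
```

>>> play_rows(linear=[[0, 0, 0.3], [0, 0, 0.6], [0, 0, 1], [0, 0, 1]], turn=[[0, 0, 0], [0, 0, 0], [0, 0, 0], [0, 0, 0]], claw=[0, 0, 0, 0])

```text
time_s: 5.6
eef_pos: [0.4617, -0.0519, 0.1168]
tcp_rot: [[0.596, 0.803, 0.001], [0.803, -0.596, 0.0], [0.0, 0.0, -1.0]]
contact_force: [2.0, 3.2, 1.6]
grip_width: 0.185
```

>>> play_rows(linear=[[0, 0, 0.3], [0, 0, 0.6], [0, 0, 0.8], [0, 0, 0.8]], turn=[[0, 0, 0], [0, 0, 0], [0, 0, 0], [0, 0, 0]], claw=[0, 0, 0, 0])

```text
time_s: 6.0
eef_pos: [0.4618, -0.052, 0.1166]
tcp_rot: [[0.596, 0.803, 0.0], [0.803, -0.596, 0.001], [0.001, -0.0, -1.0]]
contact_force: [0.4, 2.3, 6.8]
grip_width: 0.187
```

Contact is at z ≈ 0.1166, about 4 mm down, with 6.8 N. Now I'll rock gently.

>>> play_rows(linear=[[0, 0, 0], [0, 0, 0], [0, 0, 0]], turn=[[0, 0, 0.03], [0, 0, 0.06], [0, 0, 0.08]], claw=[0, 0, 0])

```text
time_s: 6.3
eef_pos: [0.4617, -0.052, 0.1166]
tcp_rot: [[0.659, 0.752, 0.0], [0.752, -0.659, 0.0], [0.0, -0.0, -1.0]]
contact_force: [0.8, 3.0, 7.2]
grip_width: 0.188
```

>>> play_rows(linear=[[0, 0, 0], [0, 0, 0], [0, 0, 0]], turn=[[0, 0, 0.03], [0, 0, 0.06], [0, 0, 0.08]], claw=[0, 0, 0])

```text
time_s: 6.6
eef_pos: [0.4617, -0.052, 0.1166]
tcp_rot: [[0.717, 0.697, 0.0], [0.697, -0.717, 0.0], [0.0, -0.0, -1.0]]
contact_force: [0.3, 3.2, 7.9]
grip_width: 0.187
```

>>> play_rows(linear=[[0, 0, 0], [0, 0, 0], [0, 0, 0]], turn=[[0, 0, 0.03], [0, 0, 0.06], [0, 0, 0.08]], claw=[0, 0, 0])

```text
time_s: 6.9
eef_pos: [0.4616, -0.0521, 0.1165]
tcp_rot: [[0.77, 0.638, -0.0], [0.638, -0.77, 0.0], [0.0, -0.0, -1.0]]
contact_force: [0.8, 1.8, 6.1]
grip_width: 0.186
```

>>> play_rows(linear=[[0, 0, 0], [0, 0, 0], [0, 0, 0]], turn=[[0, 0, 0.03], [0, 0, 0.06], [0, 0, 0.08]], claw=[0, 0, 0])

```text
time_s: 7.2
eef_pos: [0.4616, -0.0521, 0.1162]
tcp_rot: [[0.819, 0.574, 0.0], [0.574, -0.819, 0.0], [0.0, 0.0, -1.0]]
contact_force: [2.1, 2.6, 2.1]
grip_width: 0.185
```

Force fell to 2 N and the knob dropped, so tooth has met gap. I'll ease it down.

>>> play_rows(linear=[[0, 0, 0.3], [0, 0, 0.6], [0, 0, 0.6]], turn=[[0, 0, 0.01], [0, 0, 0.02], [0, 0, 0.02]], claw=[0, 0, 0])

```text
time_s: 7.5
eef_pos: [0.4616, -0.0521, 0.1153]
tcp_rot: [[0.83, 0.558, 0.0], [0.558, -0.83, -0.0], [0.0, 0.0, -1.0]]
contact_force: [3.7, 1.9, 2.6]
grip_width: 0.186
```

>>> play_rows(linear=[[0, 0, 0.3], [0, 0, 0.6], [0, 0, 0.6]], turn=[[0, 0, 0], [0, 0, 0], [0, 0, 0]], claw=[0, 0, 0])

```text
time_s: 7.8
eef_pos: [0.4616, -0.0521, 0.1149]
tcp_rot: [[0.83, 0.558, 0.0], [0.558, -0.83, 0.0], [0.0, 0.0, -1.0]]
contact_force: [3.0, 2.4, 3.7]
grip_width: 0.181
```

>>> play_rows(linear=[[0, 0, 0.3], [0, 0, 0.6], [0, 0, 0.6]], turn=[[0, 0, 0], [0, 0, 0], [0, 0, 0]], claw=[0, 0, 0])

```text
time_s: 8.1
eef_pos: [0.4616, -0.0521, 0.1142]
tcp_rot: [[0.83, 0.558, 0.0], [0.558, -0.83, -0.0], [0.0, 0.0, -1.0]]
contact_force: [2.8, 2.8, 2.7]
grip_width: 0.187
```

>>> play_rows(linear=[[0, 0, 0.3], [0, 0, 0.6], [0, 0, 0.6]], turn=[[0, 0, 0], [0, 0, 0], [0, 0, 0]], claw=[0, 0, 0])

```text
time_s: 8.4
eef_pos: [0.4616, -0.0521, 0.1135]
tcp_rot: [[0.83, 0.558, 0.0], [0.558, -0.83, -0.0], [0.0, 0.0, -1.0]]
contact_force: [2.9, 2.9, 2.9]
grip_width: 0.184
```

>>> play_rows(linear=[[0, 0, 0.3], [0, 0, 0.6], [0, 0, 0.9], [0, 0, 1.2]], turn=[[0, 0, 0], [0, 0, 0], [0, 0, 0], [0, 0, 0]], claw=[0, 0, 0, 0])

```text
time_s: 8.8
eef_pos: [0.4616, -0.0521, 0.1124]
tcp_rot: [[0.83, 0.558, 0.0], [0.558, -0.83, -0.0], [0.0, 0.0, -1.0]]
contact_force: [3.1, 2.7, 3.1]
grip_width: 0.186
```

>>> play_rows(linear=[[0, 0, 0.3], [0, 0, 0.6], [0, 0, 0.9], [0, 0, 1.2]], turn=[[0, 0, 0], [0, 0, 0], [0, 0, 0], [0, 0, 0]], claw=[0, 0, 0, 0])

```text
time_s: 9.2
eef_pos: [0.4615, -0.0521, 0.1112]
tcp_rot: [[0.83, 0.558, 0.0], [0.558, -0.83, -0.0], [0.0, 0.0, -1.0]]
contact_force: [4.1, 3.0, 3.5]
grip_width: 0.182
```

>>> play_rows(linear=[[0, 0, 0.3], [0, 0, 0.6], [0, 0, 0.9], [0, 0, 1.2]], turn=[[0, 0, 0], [0, 0, 0], [0, 0, 0], [0, 0, 0]], claw=[0, 0, 0, 0])

```text
time_s: 9.6
eef_pos: [0.4615, -0.0521, 0.11]
tcp_rot: [[0.83, 0.558, 0.0], [0.558, -0.83, -0.0], [0.0, 0.0, -1.0]]
contact_force: [3.7, 1.7, 3.7]
grip_width: 0.184
```

>>> play_rows(linear=[[0, 0, 0.3], [0, 0, 0.6], [0, 0, 0.9], [0, 0, 1.2]], turn=[[0, 0, 0], [0, 0, 0], [0, 0, 0], [0, 0, 0]], claw=[0, 0, 0, 0])

```text
time_s: 10.0
eef_pos: [0.4615, -0.0521, 0.1088]
tcp_rot: [[0.83, 0.558, 0.0], [0.558, -0.83, -0.0], [0.0, 0.0, -1.0]]
contact_force: [4.0, 2.5, 3.4]
grip_width: 0.186
```

>>> play_rows(linear=[[0, 0, 0.3], [0, 0, 0.6], [0, 0, 0.9], [0, 0, 1.2]], turn=[[0, 0, 0], [0, 0, 0], [0, 0, 0], [0, 0, 0]], claw=[0, 0, 0, 0])

```text
time_s: 10.4
eef_pos: [0.4615, -0.0521, 0.1076]
tcp_rot: [[0.83, 0.558, 0.0], [0.558, -0.83, 0.0], [0.0, 0.0, -1.0]]
contact_force: [4.0, 1.9, 4.5]
grip_width: 0.184
```

>>> play_rows(linear=[[0, 0, 0.3], [0, 0, 0.6], [0, 0, 0.9], [0, 0, 1.2]], turn=[[0, 0, 0], [0, 0, 0], [0, 0, 0], [0, 0, 0]], claw=[0, 0, 0, 0])

```text
time_s: 10.8
eef_pos: [0.4615, -0.0521, 0.1064]
tcp_rot: [[0.83, 0.558, 0.0], [0.558, -0.83, -0.0], [0.0, 0.0, -1.0]]
contact_force: [4.2, 1.9, 3.1]
grip_width: 0.187
```

>>> play_rows(linear=[[0, 0, 0.3], [0, 0, 0.6], [0, 0, 0.8], [0, 0, 0.8]], turn=[[0, 0, 0], [0, 0, 0], [0, 0, 0], [0, 0, 0]], claw=[0, 0, 0, 0])

```text
time_s: 11.2
eef_pos: [0.4615, -0.0521, 0.1055]
tcp_rot: [[0.83, 0.558, 0.0], [0.558, -0.83, -0.0], [0.0, 0.0, -1.0]]
contact_force: [4.3, 3.3, 3.2]
grip_width: 0.186
```

>>> play_rows(linear=[[0, 0, 0.3], [0, 0, 0.6], [0, 0, 0.8], [0, 0, 0.8]], turn=[[0, 0, 0], [0, 0, 0], [0, 0, 0], [0, 0, 0]], claw=[0, 0, 0, 0])

```text
time_s: 11.6
eef_pos: [0.4615, -0.0521, 0.1048]
tcp_rot: [[0.83, 0.558, 0.0], [0.558, -0.83, -0.0], [0.0, 0.0, -1.0]]
contact_force: [4.6, 2.0, 2.7]
grip_width: 0.185
```

>>> play_rows(linear=[[0, 0, 0.3], [0, 0, 0.6], [0, 0, 0.6]], turn=[[0, 0, 0], [0, 0, 0], [0, 0, 0]], claw=[0, 0, 0])

```text
time_s: 11.9
eef_pos: [0.4616, -0.0521, 0.1047]
tcp_rot: [[0.83, 0.558, -0.0], [0.558, -0.83, 0.0], [0.0, -0.0, -1.0]]
contact_force: [2.6, 2.1, 8.7]
grip_width: 0.184
```

Lower stop reached: 15.7 mm of travel, and force rose to 8.7 N. I'll ease off 0.5 mm of press and look at the platter.

>>> play_rows(linear=[[0, 0, -0.5], [0, 0, -0.5]], turn=[[0, 0, 0], [0, 0, 0]], claw=[0, 0])

```text
time_s: 12.1
eef_pos: [0.4615, -0.0521, 0.1047]
tcp_rot: [[0.83, 0.558, 0.0], [0.558, -0.83, -0.0], [0.0, 0.0, -1.0]]
contact_force: [4.5, 2.4, 4.0]
grip_width: 0.189
```

Run:
```python
from h import *
import pickle
s=st();c=imaging.read_camera('wrist');pickle.dump((s,c),open('w3.pkl','wb'))
cv2.imwrite('pics/w3.png',c['img'][:,:,::-1])
```

```text
t 12.1 q [-0.665  0.273  0.768  2.172 -0.267  0.788  0.867] p [ 0.4615 -0.0521  0.1047] F [4.49 2.39 4.03] M [ 0.652 -1.041 -0.045] w 0.189 yawx 0.592
```

View pics/w3.png

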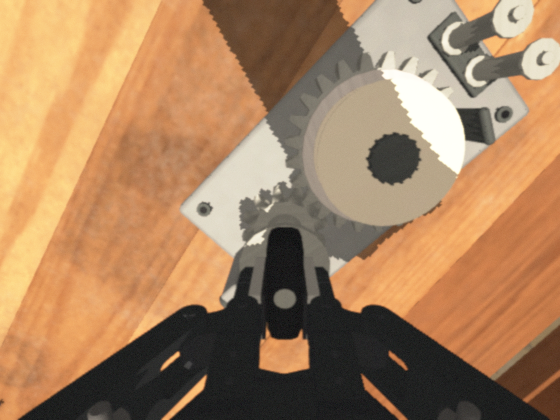

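Run:
```python
import cv2
a=cv2.imread("pics/w3.png")[0:200,370:560];cv2.imwrite("pics/w3c.png",cv2.resize(a,None,fx=3,fy=3,interpolation=cv2.INTER_CUBIC))
```

```text
(no output)
```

View pics/w3c.png

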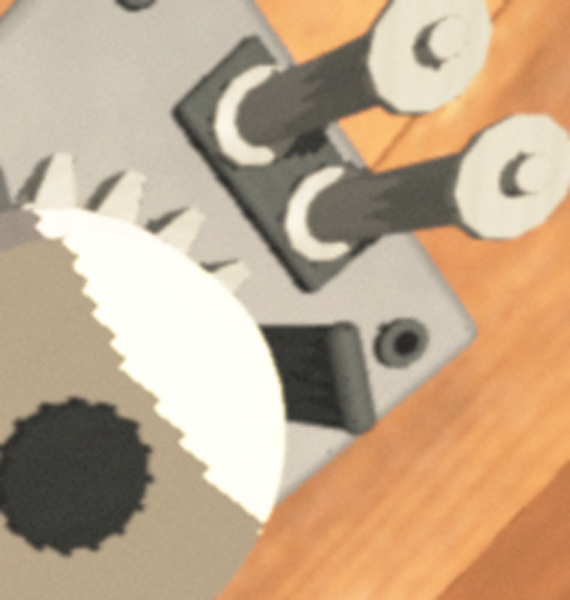

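```bash
cat > clip.py <<'E'
from h import *
import pickle
def run(pk,f,a,b,nut,r1,r2):
    s,c=pickle.load(open(pk,'rb'))
    w=lambda p,z:wonz(s,c,f(*p),z)[:2]
    n=w(nut,.082);a=w(a,.089);b=w(b,.089);g=(w(r1,.08)+w(r2,.08))/2
    m=(a+b)/2-n;g=g-n;an=lambda v:np.arctan2(v[1],v[0])
    print('nut',n,'r',np.linalg.norm(m),'guide r',np.linalg.norm(g),'guide az',an(g)-np.pi/2,'platter pos',an(m)-an(g),'tangent',an(b-a)+np.pi/2-an(g), 'width',np.linalg.norm(a-b))
E
python3 - <<'E'
from clip import *
run('w3.pkl',lambda u,v:(370+u/3,v/3),(344,327),(364,428),(74,476),(430,52),(515,176))
E
```

```text
nut [0.47662911 0.02745377] r 0.04323771960376066 guide r 0.0783963092291088 guide az -0.1995594234915552 platter pos -0.38844153893774025 tangent -0.3803797309992827 width 0.016708160964491466
```

Platter ≈ -0.385 rad, unmoved so far. Turning the knob clockwise (tool +z), slowly at first.

>>> play_rows(linear=[[0, 0, 0], [0, 0, 0], [0, 0, 0], [0, 0, 0], [0, 0, 0], [0, 0, 0], [0, 0, 0]], turn=[[0, 0, 0.02], [0, 0, 0.05], [0, 0, 0.08], [0, 0, 0.11], [0, 0, 0.14], [0, 0, 0.17], [0, 0, 0.2]], claw=[0, 0, 0, 0, 0, 0, 0])

```text
time_s: 12.85
eef_pos: [0.4613, -0.0522, 0.1047]
tcp_rot: [[0.925, 0.38, -0.0], [0.38, -0.925, -0.0], [-0.0, 0.0, -1.0]]
contact_force: [3.4, 2.5, 5.3]
grip_width: 0.184
```

Run:
```python
from h import *
st()
```

```text
t 12.85 q [-0.701  0.283  0.811  2.174 -0.288  0.792  0.685] p [ 0.4613 -0.0522  0.1047] F [3.42 2.53 5.28] M [ 0.639 -0.954  0.108] w 0.184 yawx 0.3896
```

>>> play_rows(linear=[[0, 0, 0], [0, 0, 0], [0, 0, 0], [0, 0, 0], [0, 0, 0], [0, 0, 0], [0, 0, 0], [0, 0, 0], [0, 0, 0], [0, 0, 0], [0, 0, 0], [0, 0, 0], [0, 0, 0]], turn=[[0, 0, 0.03], [0, 0, 0.07], [0, 0, 0.11], [0, 0, 0.15], [0, 0, 0.19], [0, 0, 0.23], [0, 0, 0.27], [0, 0, 0.31], [0, 0, 0.35], [0, 0, 0.39], [0, 0, 0.43], [0, 0, 0.47], [0, 0, 0.5]], claw=[0, 0, 0, 0, 0, 0, 0, 0, 0, 0, 0, 0, 0])

```text
time_s: 14.15
eef_pos: [0.4611, -0.0522, 0.1047]
tcp_rot: [[0.994, -0.111, -0.001], [-0.111, -0.994, -0.0], [-0.001, 0.0, -1.0]]
contact_force: [2.8, 3.8, 5.1]
grip_width: 0.182
```

Run:
```python
from h import *
import pickle
s=st();c=imaging.read_camera('wrist');pickle.dump((s,c),open('w4.pkl','wb'))
cv2.imwrite('pics/w4.png',c['img'][:,:,::-1])
c=imaging.read_camera('top');cv2.imwrite('pics/top4.png',cv2.resize(c['img'][160:290,220:380,::-1],None,fx=5,fy=4.6,interpolation=cv2.INTER_CUBIC))
```

```text
t 14.15 q [-0.793  0.316  0.923  2.177 -0.351  0.803  0.244] p [ 0.4611 -0.0522  0.1047] F [2.81 3.82 5.11] M [ 0.531 -0.922  0.089] w 0.182 yawx -0.1108
```

View pics/w4.png

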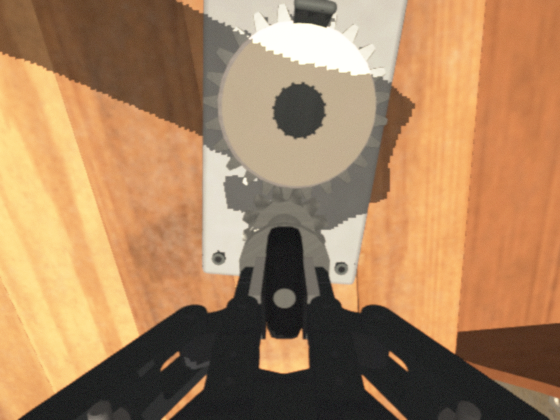

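View pics/top4.png

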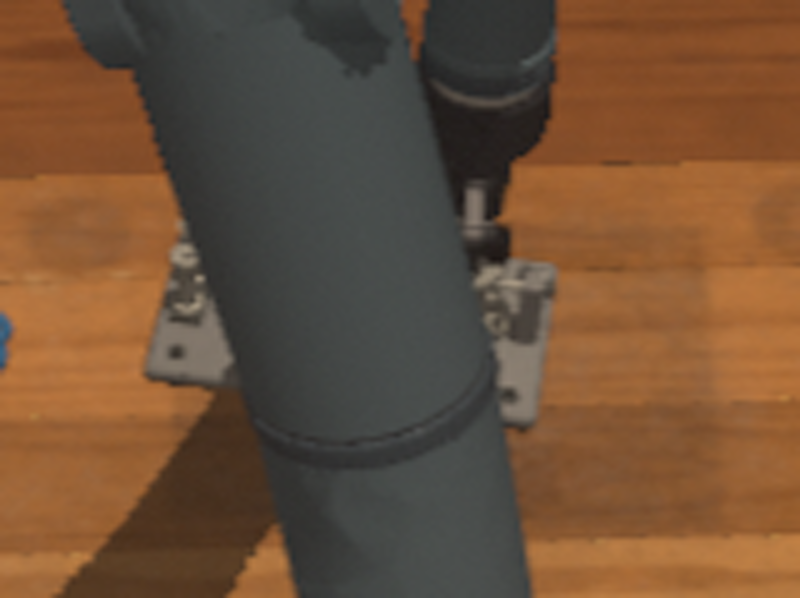

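Run:
```python
import cv2
a=cv2.imread("pics/w4.png")[0:60,260:370];cv2.imwrite("pics/w4c.png",cv2.resize(a,None,fx=7,fy=7,interpolation=cv2.INTER_CUBIC))
```

```text
(no output)
```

View pics/w4c.png

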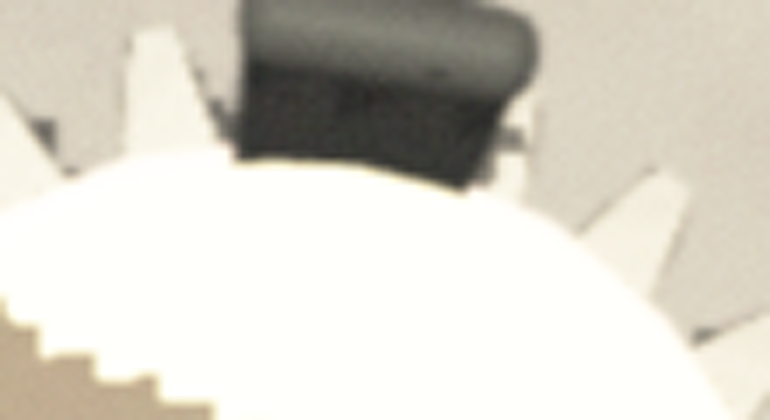

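Run:
```python
from h import *
import pickle
s,c=pickle.load(open('w4.pkl','rb'))
f=lambda u,v,z:wonz(s,c,(260+u/7,v/7),z)[:2]
n=wonz(s,c,(300,110),.082)[:2];an=lambda v:np.arctan2(v[1],v[0])-np.pi/2
for a,b in [((248,30),(532,52)),((250,65),(505,98))]:
    a=f(*a,.089);b=f(*b,.089);m=(a+b)/2
    for N in (n,np.array([.4764,.0275])): print(N,np.linalg.norm(m-N),'platter',an(m-N)+.203,'tan',an(a-b)+np.pi/2+.203,np.linalg.norm(a-b))
```

```text
[0.47842367 0.02773445] 0.04212452938578922 platter -0.040701370259486114 tan 3.1674624086726553 0.01723048120945288
[0.4764 0.0275] 0.042882794528251604 platter -0.08519311611209296 tan 3.1674624086726553 0.01723048120945288
[0.47842367 0.02773445] 0.03994200457721345 platter -0.030758083972442674 tan 3.1228849005698343 0.01563487799306248
[0.4764 0.0275] 0.04068389612290844 platter -0.07782907684236134 tan 3.1228849005698343 0.01563487799306248
```

The clip and gear-ratio estimates agree on about -0.05 rad. I'll turn 0.1 rad more at the knob.

>>> play_rows(linear=[[0, 0, 0], [0, 0, 0], [0, 0, 0], [0, 0, 0], [0, 0, 0], [0, 0, 0]], turn=[[0, 0, 0.03], [0, 0, 0.06], [0, 0, 0.09], [0, 0, 0.11], [0, 0, 0.11], [0, 0, 0.11]], claw=[0, 0, 0, 0, 0, 0])

```text
time_s: 14.85
eef_pos: [0.4611, -0.0522, 0.1047]
tcp_rot: [[0.976, -0.218, -0.001], [-0.218, -0.976, 0.0], [-0.001, 0.0, -1.0]]
contact_force: [2.4, 3.2, 6.4]
grip_width: 0.184
```

>>> play_rows(linear=[[0, 0, 0], [0, 0, 0], [0, 0, 0], [0, 0, 0]], turn=[[0, 0, 0], [0, 0, 0], [0, 0, 0], [0, 0, 0]], claw=[0.3, 0.4, 0.45, 0.45])

```text
time_s: 15.25
eef_pos: [0.4596, -0.0526, 0.1038]
tcp_rot: [[0.976, -0.217, -0.003], [-0.217, -0.976, -0.0], [-0.003, 0.001, -1.0]]
contact_force: [0.3, -0.0, -0.7]
grip_width: 0.453
```

Released with zero force. I'll lift straight up and check.

>>> play_rows(linear=[[0, 0, -5], [0, 0, -15], [0, 0, -35], [0, 0, -65], [0, 0, -100], [0, 0, -140], [0, 0, -170], [0, 0, -180], [0, 0, -180]], turn=[[0, 0, 0], [0, 0, 0], [0, 0, 0], [0, 0, 0], [0, 0, 0], [0, 0, 0], [0, 0, 0], [0, 0, 0], [0, 0, 0]], claw=[0.45, 0.45, 0.45, 0.45, 0.45, 0.45, 0.45, 0.45, 0.45])

```text
time_s: 16.15
eef_pos: [0.4626, -0.0521, 0.2864]
tcp_rot: [[0.976, -0.216, 0.004], [-0.216, -0.976, 0.003], [0.003, -0.004, -1.0]]
contact_force: [0.0, -0.0, -0.2]
grip_width: 0.45
```

Run:
```python
from h import *
import pickle
s=st();c=imaging.read_camera('wrist');pickle.dump((s,c),open('w5.pkl','wb'))
cv2.imwrite('pics/w5.png',c['img'][:,:,::-1])
cv2.imwrite('pics/w5c.png',cv2.resize(c['img'][0:200,190:400,::-1],None,fx=3,fy=3,interpolation=cv2.INTER_CUBIC))
c=imaging.read_camera('side');cv2.imwrite('pics/side5.png',cv2.resize(c['img'][170:270,230:320,::-1],None,fx=6,fy=6,interpolation=cv2.INTER_CUBIC))
```

```text
t 16.15 q [-1.087 -0.127  1.067  2.006  0.116  1.196 -0.284] p [ 0.4626 -0.0521  0.2864] F [ 0.03 -0.01 -0.22] M [ 0.02  -0.017  0.024] w 0.45 yawx -0.2179
```

View pics/w5c.png

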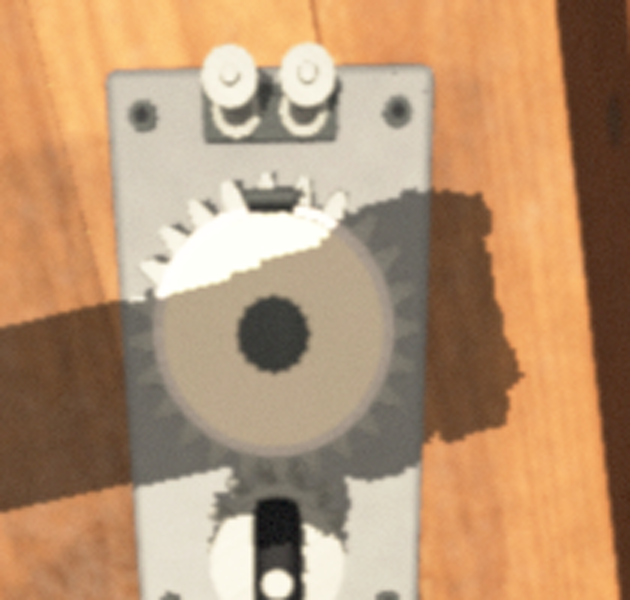

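View pics/side5.png

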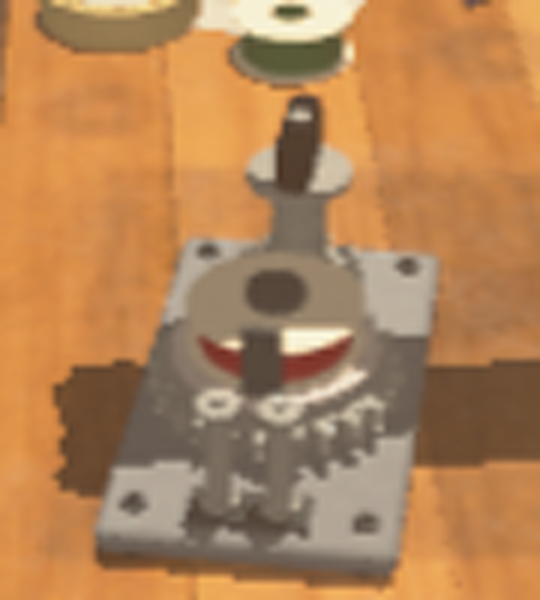

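Run:
```python
from clip import *
f=lambda u,v:(190+u/3,v/3)
run('w5.pkl',f,(301,191),(246,188),(273,333),(308,72),(230,77))
s,c=pickle.load(open('w5.pkl','rb'))
for z in(.137,.121):print(z,wonz(s,c,f(277,583),z))
for z in (.137,.121,.109,.093):
    p=proj('side',(.461,-.052,z));print(z,(p-[230,170])*6)
```

```text
nut [0.47840353 0.0274223 ] r 0.045000888732758114 guide r 0.08036376749936669 guide az -0.20411808840133028 platter pos -0.021116055207914597 tangent 3.0789436484757458 width 0.018193366379972393
0.137 [ 0.46319415 -0.04756728  0.137     ]
0.121 [ 0.46223836 -0.05178674  0.121     ]
0.137 [298.89587527  80.73839786]
0.121 [298.6470935 111.3261267]
0.109 [298.46317553 133.93884729]
0.093 [298.2214301  163.66145748]
```

Run:
```python
from h import *
n=np.array([.4768,.0275])
print('nut',(proj('side',(*n,.082))-[230,170])*6)
for a in (-.39,-.1,-.05,0,.05):
    th=np.pi/2-.204+a
    print(a,(proj('side',(*(n+.044*np.array([np.cos(th),np.sin(th)])),.089))-[230,170])*6)
g=n+.082*np.array([np.sin(.204),np.cos(.204)]);print('g',(proj('side',(*g,.08))-[230,170])*6)
a=cv2.imread('pics/side5.png')[280:420,150:380];cv2.imwrite('pics/side5c.png',cv2.resize(a,None,fx=3,fy=3))
```

```text
nut [275.73653132 278.49268627]
-0.39 [223.57293809 314.24528661]
-0.1 [251.27354109 320.63902459]
-0.05 [256.35372913 321.26967171]
0 [261.48773406 321.75526289]
0.05 [266.6613134  322.09431867]
g [248.36450839 391.93870755]
```

View pics/side5c.png

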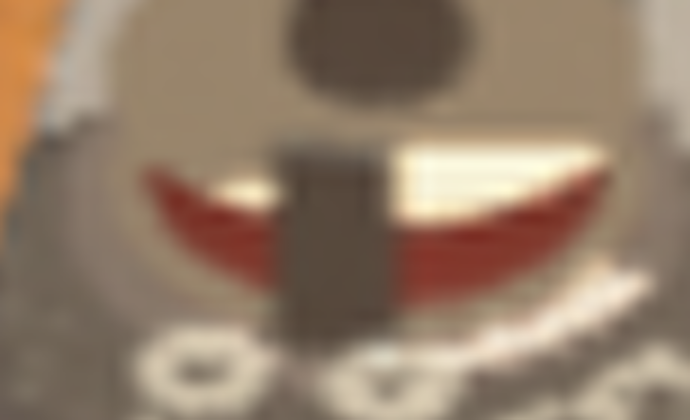

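The side view puts the clip at platter ≈ 0.0 and the wrist view at -0.02 (its less precise edge line says -0.06). The knob is at 0.121 m, so it is fully down. Handing in.

Run:
```python
from h import *
st();print(robot.finish_job())
```

```text
t 16.25 q [-1.086 -0.123  1.067  2.01   0.115  1.195 -0.284] p [ 0.4605 -0.0521  0.2837] F [-0.87  0.02 -0.24] M [-0.017 -0.051  0.001] w 0.451 yawx -0.218
the job is handed in; nothing more can be done
None
```

The winder is in gear with the clip facing the guide rollers, and I handed the job in at 16.25 s of the 67 s allowed. It reported no verdict.

- **Meshing:** I pinched the knob and pressed it down until the teeth blocked at about 4 mm. I then turned it about 0.3 rad under 6–8 N until the teeth slipped into mesh; it caught on the first stroke, so no rocking back was needed. I eased it down at 2–4.5 N to the lower stop, about 15.7 mm of travel. The highest vertical force I read was 8.7 N, at the stop. That is the force at the tool, read at the end of each move; the force between the gears themselves is not measured.
- **Turning and release:** I turned the knob about 0.81 rad clockwise through the gears, let go and lifted clear.

**Last checks:**
- **Knob height:** the knob top is at about 0.121 m in both the side and wrist views, so it is fully down.
- **Platter angle:** the side view gives about 0.00 rad. The wrist view gives -0.02 rad from the clip's position and -0.06 rad from its edge line. These disagree slightly, but all are within 0.1 rad.
- **Surroundings:** the arm stands about 18 cm above the winder and touches nothing. I never took the hand near the three loose things, but I made no separate check that they had not moved.

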